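Sweep the counted bronze rings into the receiving bay

ROBOT

A 7-joint arm with a two-finger parallel gripper is mounted at the origin on the work surface. World frame = base frame: x ahead of the robot, y to its left, z up, the work surface at z = 0. Lengths are in mm, angles in rad, forces in N, time in s.
With the tool pointing down it reaches from about 400 to 875 mm from the base axis. Payload 19.3 kg.
Tool frame: the origin (TCP) lies at the very end of the fingers, on their centre line; the grasp point (between the pads) lies 19 mm behind it; y points along the fingers, x is the direction in which the jaws open and shut, and the axes are right-handed (so a half turn about y gives the same grasp; the last joint's range is limited). The gripper opens to 85 mm and grips with 20 to 120 N. Pads are 22 mm wide; open, the fingers measure 114 mm over their backs; the gripper's body (76 mm by 85 mm) begins 54 mm behind the grasp point. The pads swing forward as they close: fully open they stand 13 mm farther back than shut.
Start: joints at [1.242, 0.521, -0.036, 1.599, 0.021, 1.021, -0.113], TCP at [159.922, -604.184, 203.591] pointing down, gripper open.
Joint ranges: [-2.91, 2.91], [-0.3, 2.13], [-1.5, 1.42], [0.17, 2.43], [-1.26, 4.41], [0.16, 1.93], [-2.52, 2.52]. Speed limits (rad/s): [1.89, 1.89, 2.39, 2.39, 3.01, 3.01, 3.01].

INTERFACE

Orientations are given as a unit quaternion [w, x, y, z].
In Python, from station import sense, optics, r gives the robot as it stands.
- The arm moves only by the tool arm_command, never from a script. Its argument "motion" is a list of rows, each a list of 3 entries, a list of its own where there are three numbers: the closure in counts, from 0 (fully open) to 255 (shut), then the shift along the world's x, y, z in m, then the turn, a rotation vector about the world's x, y, z in degrees. In form: [[jaw, [x, y, z], [ax, ay, az]], ...]. A call has exactly 5 rows; each row shifts and turns the commanded pose from where the row before left it; what a row does not reach is not made up. A row lasts 1/12 s, in which the tool goes at most 41.7 mm and 7.16 degrees, less where a joint would pass 70% of its speed; a pose out of reach is approached as far as the arm can. A call is refused whole if a number of a shift passes 0.0417 or a number of a turn 7.16, either way. A call with a gripper value outside its range is refused whole. The fingers move at their own pace and stop on an object; the grip force is fixed at half the most. Time passes only in rows, so rows that do not move let the fingers close, or fill a call up. It gives the time, the measured TCP pose, the force and the opening at its end, in the units of the state.
- sense(): the state, without advancing time (a new reading comes with each control period).
- optics.capture(name): name is "scene" or "top" or "wrist"; returns a dict with "image" (384x512x3 uint8, red, green, blue), "range_z" (384x512 float32, mm along the optical axis (not along the pixel's ray), 0 where there is no reading), "camera_matrix" (3x3 intrinsics, pixels), "rvec" (rotation vector, rad) and "tvec" (3), from world to camera coordinates, as OpenCV has them. Camera axes: x right, y down, z forward; pixel columns grow to the right and rows downward; lengths in mm; the calibration is good to about 2 mm. A picture is of the moment at which its call begins.
- r.job_done(): hands the job in, once; it reports no verdict.
The state is a dict: "t": time; "joint_positions": joint angles; "joint_vel": joint speeds; "joint_efforts": joint torques, N m; "eef_pos": TCP position; "tcp_rot": TCP orientation; "contact_force": force on the tool from outside, world axes, zero at the start; "ft_torque": the same for the moment, N m; "grip_width": opening from 0.0 (shut) to 1.0 (fully open).
Only numpy, scipy, OpenCV 4.12 (cv2) and the standard library are available. Lean on these libraries where they do the work, as an engineer would, in place of code of your own. Each camera call takes 0.05 s, during which the arm holds its last target.

TASK

Sweep the three bronze rings along the bench into the grey steel bay with your closed fingertips, through its open mouth, until each lies flat and wholly inside. Push them gently: do not grip them, lift them or tip them up. Leave the grey steel ring, the tall bush, the tin and the bottle where they stand.

Things in the scene. Friction and masses are not known exactly. Their poses are not given: they have to be found in the camera images.
- bay: Fixed bay on the bench: three grey sheet-steel walls 4 mm thick, 45 mm high, and a painted floor flush with the bench. Inside 280 mm wide (its x) by 130 mm deep (its y). Origin: middle of the inside, at bench level. Open mouth (full width) at its y = -65 mm, back wall's inner face at y = +65, side walls' at x = -140 and +140. At yaw 0 its axes are the world's (mouth to -y); turned up to 0.25 rad.
- bronze_a_center (a point): One of three like bronze (yellow-brown) bush rings, outer diameter 40 mm, bore 26 mm, 20 mm high, about 0.13 kg, lying flat on the bench. The point is the ring's centre, half-way up (10 mm above the bench); z up. It slides with plain dry friction.
- bronze_b_center (a point): One of three like bronze (yellow-brown) bush rings, outer diameter 40 mm, bore 26 mm, 20 mm high, about 0.13 kg, lying flat on the bench. The point is the ring's centre, half-way up (10 mm above the bench); z up. It slides with plain dry friction.
- bronze_c_center (a point): One of three like bronze (yellow-brown) bush rings, outer diameter 40 mm, bore 26 mm, 20 mm high, about 0.13 kg, lying flat on the bench. The point is the ring's centre, half-way up (10 mm above the bench); z up. It slides with plain dry friction.
- steel_ring_center (a point): Grey steel ring among the bronze ones, same size, not wanted: outer diameter 40 mm, bore 26 mm, 20 mm high, about 0.13 kg, lying flat on the bench. The point is the ring's centre, half-way up (10 mm above the bench); z up.
- tall_bush_center (a point): Bystander: upright bronze flanged bush, 75 mm tall, body diameter 50 mm, flange at its foot 68 mm across. The point is on its axis half-way up (37.5 mm above the bench).
- grease_tin_center (a point): Bystander: closed grey tin with a red band, 64 mm diameter, 60 mm tall. The point is on its axis half-way up.
- oil_bottle_center (a point): Bystander: white plastic bottle with a red cap, 48 mm diameter, 95 mm tall. The point is on its axis half-way up.
Mind the look-alikes: they are no part of the job. There is more than one size of the part that bears tall_bush_center; the job needs the smallest.

How it is judged:
By the outcome, as a careful person would: the job done as asked, in the order asked, and still so for the second after the job is handed in, with the robot touching nothing.
It also fails if it takes over 72 s, if anything falls off the work surface, if the arm or the gripper's body presses on something with over 40 N, if the wrist force passes 120 N, or if a joint passes its speed limit or range.

## Working session

There is one attempt and no reset: what is moved stays moved. The work goes in short steps, Python scripts to look and compute and a tool call to move; the robot and the scene stay as the last step left them, time stands still between calls to the robot, and variables do not carry over. Pictures are saved under pics/ and viewed, and the job is handed in when it is done.

Besides the shell and the picture viewer there is one more tool, called after "Call:" as name(argument=value, ...) on one line, values as JSON. arm_command: Moves the arm, as the interface text tells. Its arguments: {"type":"object","properties":{"motion":{"type":"array","items":{"type":"array"}}},"required":["motion"]}

```bash
ls; mkdir -p pics; python3 - <<'E'
from station import sense, optics, r
import cv2,numpy as np
s=sense();print(s)
for n in("scene","top"):
    c=optics.capture(n);cv2.imwrite(f"pics/{n}0.png",c["image"][:,:,::-1]);np.savez(f"{n}0.npz",**c)
    print(n,c["camera_matrix"],c["rvec"],c["tvec"])
E
```

```text
pics
{'t': 0.0, 'joint_positions': array([ 1.24180914,  0.52200987, -0.03630189,  1.60000805,  0.02122457,
        1.02108809, -0.1128231 ]), 'joint_vel': array([-0.0002774 ,  0.00145136,  0.00026657,  0.00160985, -0.00055523,
       -0.0010395 ,  0.00079562]), 'joint_efforts': array([ 2.51531965e-03, -9.27083302e+01,  1.98187485e+00, -3.69922006e+01,
        1.79535424e-02,  8.39207845e-03, -3.60902288e-05]), 'eef_pos': array([ 159.7892138 , -603.84986076,  203.02860537]), 'tcp_rot': array([ 0.56053747, -0.56011724,  0.43165452, -0.43097656]), 'contact_force': array([-0.01306886,  0.69534828,  0.0276158 ]), 'ft_torque': array([0.04538238, 0.01208715, 0.00918521]), 'grip_width': 1.0013613398620878}
scene [[370.81842283   0.         255.73501619]
 [  0.         370.81842283 196.31826145]
 [  0.           0.           1.        ]] [ 1.65718446  1.84885272 -0.80977593] [ 150.59432529 -351.98872118 1180.6095598 ]
top [[437.86599982   0.         249.16051998]
 [  0.         437.86599982 193.85715507]
 [  0.           0.           1.        ]] [ 2.13024161 -2.16179914  0.19365684] [ -79.86617328  582.77738141 1087.68531894]
```

View pics/scene0.png

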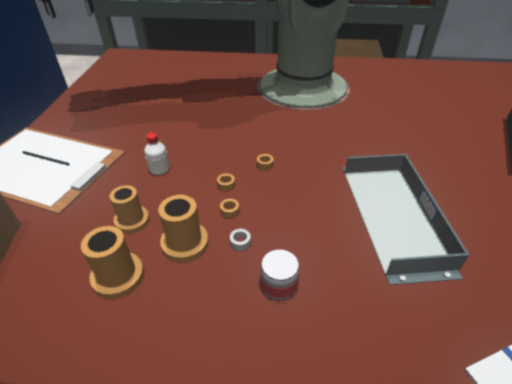

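View pics/top0.png

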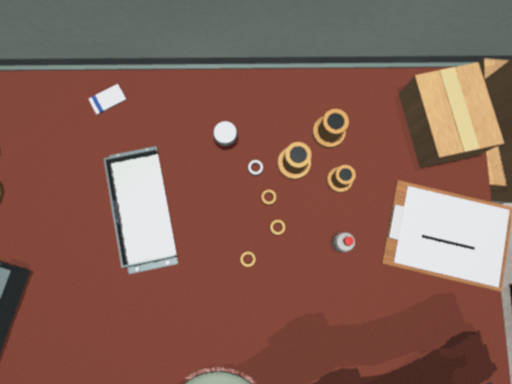

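The top view shows the bay at left (centre about 142,210) with its mouth to the right. The bronze rings are at about (269,197), (278,227) and (248,259), and the steel ring is at (256,167). The three flanged bushes are at (295,160), (331,127) and (342,177), the tin at (225,133) and the bottle at (345,242). Next I'll measure them.

```bash
cat > h.py <<'E'
import cv2,numpy as np
def cast(c,px,z):
    R,_=cv2.Rodrigues(c["rvec"]);t=np.asarray(c["tvec"]).reshape(3)
    K=c["camera_matrix"];d=np.linalg.inv(K)@np.array([px[0],px[1],1.]);d=R.T@d;o=-R.T@t
    return o+d*(z-o[2])/d[2]
def proj(c,P):
    return cv2.projectPoints(np.array(P,float).reshape(-1,3),c["rvec"],c["tvec"],c["camera_matrix"],None)[0].reshape(-1,2)
def bronze(img):
    h=cv2.cvtColor(img,cv2.COLOR_RGB2HSV)
    return cv2.inRange(h,(11,110,90),(28,255,255))
def blobs(c,amin=40,amax=400,z=20):
    m=bronze(c["image"]);out=[]
    for k in cv2.findContours(m,cv2.RETR_EXTERNAL,cv2.CHAIN_APPROX_NONE)[0]:
        a=cv2.contourArea(k)
        if amin<a<amax and len(k)>5:
            (u,v),ax,_=cv2.fitEllipse(k)
            out.append((round(u,1),round(v,1),np.round(ax,1),a,np.round(cast(c,(u,v),z),1)))
    return out
E
python3 - <<'E'
from h import *
for n in("top","scene"):
    c=np.load(n+"0.npz");print(n)
    for b in blobs(c,40,3000): print(b)
c=np.load("top0.npz")
print("steel",cast(c,(256,167),15),"tin",cast(c,(225,131),60),"bottle",cast(c,(348,241),95))
big=cv2.resize(c["image"][130:290,90:290,::-1],None,fx=4,fy=4,interpolation=cv2.INTER_CUBIC)
cv2.imwrite("pics/bay.png",big[:600,:800])
big=cv2.resize(c["image"][100:280,210:380,::-1],None,fx=3.3,fy=3.3,interpolation=cv2.INTER_CUBIC)
cv2.imwrite("pics/crop.png",big)
E
```

```text
top
(247.8, 258.8, array([15. , 16.3]), 185.5, array([415.4, -82.8,  20. ]))
(278.0, 226.4, array([14.1, 16.2]), 157.5, array([ 498.4, -163.3,   20. ]))
(268.5, 196.5, array([15.3, 15.5]), 186.0, array([ 578.2, -140.2,   20. ]))
(447.7, 235.3, array([ 93.5, 145.8]), 857.0, array([ 468.2, -611.2,   20. ]))
(341.0, 177.9, array([25.5, 30.1]), 595.5, array([ 626.1, -336.1,   20. ]))
(294.7, 160.3, array([33.2, 38.6]), 999.0, array([ 676.1, -213.3,   20. ]))
(330.7, 128.0, array([32.1, 41.6]), 1033.5, array([ 765.4, -314.7,   20. ]))
scene
(229.2, 207.5, array([19.2, 19.8]), 296.0, array([ 587.1, -139.1,   20. ]))
(180.3, 229.1, array([44.2, 72.8]), 2322.0, array([ 654.8, -222.9,   20. ]))
(153.9, 305.1, array([ 99.6, 269.4]), 355.0, array([ 818.4, -222.6,   20. ]))
(225.5, 181.3, array([17.8, 18. ]), 248.5, array([ 507.4, -160.7,   20. ]))
(264.7, 161.1, array([16.3, 17. ]), 211.5, array([426.6, -81.9,  20. ]))
(112.7, 156.2, array([11.7, 22. ]), 144.5, array([ 444.8, -444. ,   20. ]))
steel [ 659.98990902 -108.72436562   15.        ] tin [747.45733408 -27.48180428  60.        ] bottle [ 453.61431373 -327.84913708   95.        ]
```

View pics/bay.png

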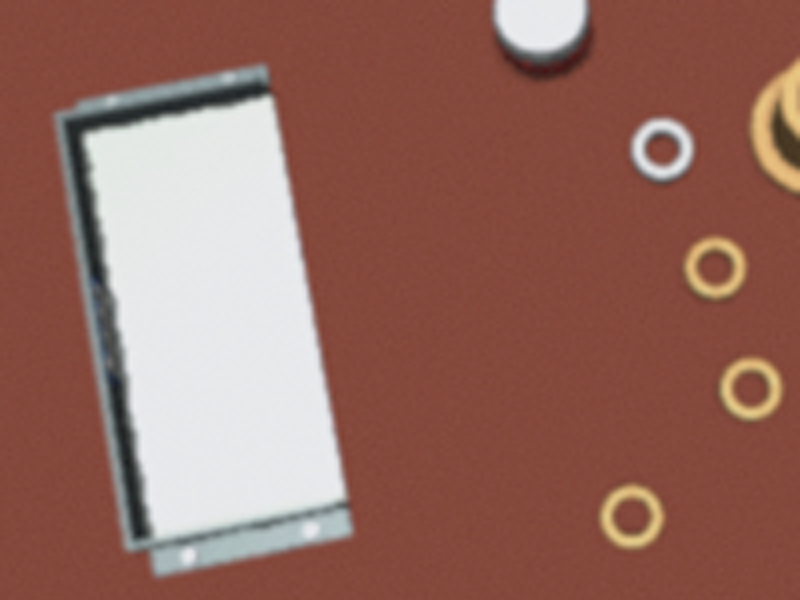

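View pics/crop.png

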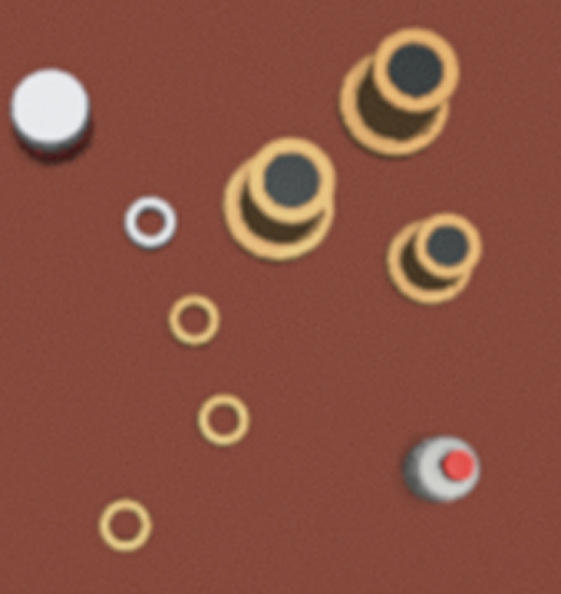

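```bash
cat >> h.py <<'E'
def cloud(c):
    R,_=cv2.Rodrigues(c["rvec"]);t=np.asarray(c["tvec"]).reshape(3);K=c["camera_matrix"]
    v,u=np.mgrid[:384,:512];Z=c["range_z"]
    P=np.stack([(u-K[0,2])/K[0,0]*Z,(v-K[1,2])/K[1,1]*Z,Z],-1)
    return (P-t)@R
E
python3 - <<'E'
from h import *
from scipy.spatial.transform import Rotation as Ro
q=[0.5605,-0.5601,0.4317,-0.431]
print(Ro.from_quat(q[1:]+q[:1]).as_matrix().round(3))
c=np.load("top0.npz");P=cloud(c)
for n,(u0,u1,v0,v1) in dict(big1=(278,312,142,180),big2=(314,350,108,147),small=(328,356,164,192),bottle=(332,358,230,254),tin=(212,240,120,148)).items():
    Q=P[v0:v1,u0:u1].reshape(-1,3);T=Q[Q[:,2]>15];top=Q[Q[:,2]>Q[:,2].max()-8]
    print(n,Q[:,2].max().round(1),"top ctr",((top.max(0)+top.min(0))/2).round(1),"min",T.min(0).round(0),"max",T.max(0).round(0))
h=cv2.cvtColor(c["image"],cv2.COLOR_RGB2HSV)
m=cv2.inRange(h,(0,0,200),(180,40,255));m[:, :105]=0;m[:,182:]=0;m[:145]=0;m[275:]=0
k=max(cv2.findContours(m,cv2.RETR_EXTERNAL,cv2.CHAIN_APPROX_NONE)[0],key=cv2.contourArea)
b=cv2.boxPoints(cv2.minAreaRect(k));print(b)
for p in b: print(cast(c,p,0).round(1))
for p in [(157.1,153.5),(175.9,255)]: print("mouth",cast(c,p,0).round(1))
W=P[140:280,100:185].reshape(-1,3);W=W[(W[:,2]>35)&(W[:,2]<55)];print("walls",W.min(0).round(0),W.max(0).round(0))
E
```

```text
[[ 0.256 -0.     0.967]
 [-0.967  0.001  0.256]
 [-0.001 -1.    -0.   ]]
big1 1168.4 top ctr [ 399.6  -65.6 1168.4] min [ 400. -255.   15.] max [ 714.  -66. 1168.]
big2 1168.4 top ctr [ 399.6  -65.6 1168.4] min [ 400. -354.   15.] max [ 801.  -66. 1168.]
small 1168.4 top ctr [ 399.6  -65.6 1168.4] min [ 400. -363.   15.] max [ 655.  -66. 1168.]
bottle 1168.4 top ctr [ 399.6  -65.6 1168.4] min [ 400. -352.   15.] max [ 479.  -66. 1168.]
tin 1168.4 top ctr [ 399.6  -65.6 1168.4] min [400. -66.  16.] max [ 775.    2. 1168.]
[[109.68049 162.9799 ]
 [157.45412 154.17949]
 [176.11923 255.50435]
 [128.3456  264.30475]]
[679.4 288.6   0. ]
[702.5 159.6   0. ]
[427.3 105.8   0. ]
[406.4 230.4   0. ]
mouth [704.4 160.6   0. ]
mouth [428.6 106.4   0. ]
walls [402. 104.  35.] [707. 291.  53.]
```

Measurements:
- **Bay:** the mouth runs from (703,160) to (428,106). That is 280 mm long, which matches the given width. Yaw is about 0.19 rad.
- **Bronze rings:** A (578,-140), B (498,-163), C (415,-83).
- **Steel ring:** (660,-109).

The bronze ones are the yellow-brown rings in the crop. The pale one at crop (150,222) is the steel ring, and it stays. Of the three flanged bushes, the smallest at (342,177) px is the bystander that was named. I won't touch any of them.

Next I'll travel at height with the jaws closed to a point behind A.

Call:
arm_command(motion=[[255, [0.0206, 0.021, 0], [0, 0, 3.4]], [255, [0.0206, 0.021, 0], [0, 0, 3.4]], [255, [0.0206, 0.021, 0], [0, 0, 3.4]], [255, [0.0206, 0.021, 0], [0, 0, 3.4]], [255, [0.0206, 0.021, 0], [0, 0, 3.4]]])

```text
t: 0.52
eef_pos: [263.6, -497.9, 203.4]
tcp_rot: [0.618, -0.618, 0.343, -0.343]
contact_force: [0.1, -0.7, -0.0]
grip_width: 0.3
```

Call:
arm_command(motion=[[255, [0.0206, 0.021, 0], [0, 0, 3.4]], [255, [0.0206, 0.021, 0], [0, 0, 3.4]], [255, [0.0206, 0.021, 0], [0, 0, 3.4]], [255, [0.0206, 0.021, 0], [0, 0, 3.4]], [255, [0.0206, 0.021, 0], [0, 0, 3.4]]])

```text
t: 0.93
eef_pos: [366.6, -392.9, 203.5]
tcp_rot: [0.662, -0.662, 0.248, -0.248]
contact_force: [0.6, -0.0, -0.0]
grip_width: -0.002
```

Call:
arm_command(motion=[[255, [0.0206, 0.021, 0], [0, 0, 3.4]], [255, [0.0206, 0.021, 0], [0, 0, 3.4]], [255, [0.0206, 0.021, 0], [0, 0, 3.4]], [255, [0.0206, 0.021, 0], [0, 0, 3.4]], [255, [0.0206, 0.021, 0], [0, 0, 3.4]]])

```text
t: 1.35
eef_pos: [469.6, -288.0, 203.5]
tcp_rot: [0.692, -0.692, 0.147, -0.147]
contact_force: [0.3, 0.2, -0.4]
grip_width: 0.002
```

Call:
arm_command(motion=[[255, [0.0206, 0.021, 0], [0, 0, 3.4]], [255, [0.0206, 0.021, 0], [0, 0, 3.4]], [255, [0.0206, 0.021, 0], [0, 0, 3.4]], [255, [0.0206, 0.021, 0], [0, 0, 3.4]], [255, [0, 0, 0], [0, 0, 3.4]]])

```text
t: 1.77
eef_pos: [554.7, -199.7, 203.4]
tcp_rot: [0.707, -0.705, 0.041, -0.042]
contact_force: [0.4, 1.8, -0.3]
grip_width: -0.002
```

```bash
python3 - <<'E'
from station import sense, optics
import cv2,numpy as np
c=optics.capture("wrist");cv2.imwrite("pics/w1.png",c["image"][:,:,::-1])
c=optics.capture("top");cv2.imwrite("pics/t1.png",c["image"][:,:,::-1])
s=sense();print(s["t"],s["eef_pos"],s["joint_positions"])
E
```

```text
1.8667 [ 551.60372494 -204.17991399  203.07145494] [ 0.561588    0.49225413 -0.43581784  1.68409581  0.23594693  1.01844373
 -0.07552615]
```

View pics/w1.png

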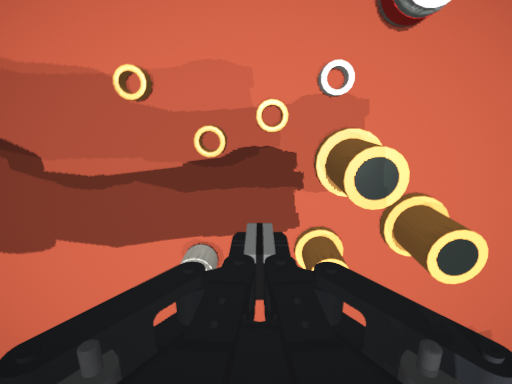

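View pics/t1.png

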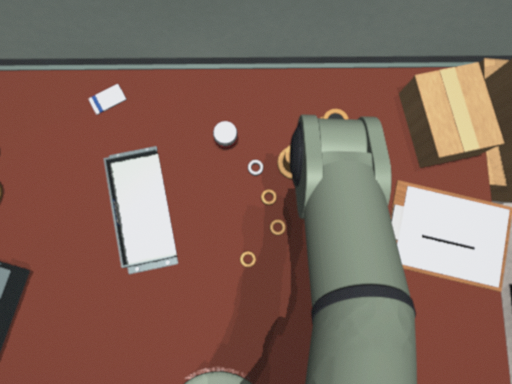

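```bash
python3 - <<'E'
from station import sense, optics
from h import *
c=optics.capture("wrist");R,_=cv2.Rodrigues(c["rvec"]);print("wrist cam at",-R.T@np.ravel(c["tvec"]),"fwd",R[2])
c=np.load("top0.npz");P=cloud(c)
for n,(u0,u1,v0,v1) in dict(big1=(278,312,142,180),big2=(314,350,108,147),small=(328,356,164,192)).items():
    Q=P[v0:v1,u0:u1].reshape(-1,3);Q=Q[(Q[:,2]>25)&(Q[:,2]<200)];top=Q[Q[:,2]>np.percentile(Q[:,2],97)-5]
    print(n,Q[:,2].max(),"top",((top.max(0)+top.min(0))/2).round(1),top.min(0).round(0),top.max(0).round(0))
E
```

```text
wrist cam at [ 560.60901076 -136.28974892  374.03821895] fwd [-0.03281162 -0.27059218 -0.96213474]
big1 107.38014682227411 top [ 673.  -212.7  103. ] [ 642. -244.   99.] [ 704. -181.  107.]
big2 106.88146760120853 top [ 758.7 -310.9  102.6] [ 726. -343.   98.] [ 791. -278.  107.]
small 82.27192695016882 top [ 624.9 -335.    78.7] [ 601. -360.   75.] [ 649. -310.   82.]
```

Call:
arm_command(motion=[[255, [0.0185, 0.0215, 0], [0, 0, 0]], [255, [0, 0, -0.035], [0, 0, 0]], [255, [0, 0, -0.035], [0, 0, 0]], [255, [0, 0, -0.02], [0, 0, 0]], [255, [0, 0, 0], [0, 0, 0]]])

```text
t: 2.33
eef_pos: [566.8, -184.4, 109.6]
tcp_rot: [0.706, -0.705, 0.048, -0.043]
contact_force: [-0.0, 0.9, 0.4]
grip_width: -0.003
```

```bash
python3 - <<'E'
from station import sense, optics
import cv2
c=optics.capture("scene");cv2.imwrite("pics/s2.png",cv2.resize(c["image"][80:300,80:330,::-1],None,fx=2.7,fy=2.7))
s=sense();print(s["t"],s["eef_pos"],s["contact_force"])
E
```

```text
2.3833 [ 568.16314511 -184.48621892  112.21099661] [-0.16224644  0.12857512  0.56858476]
```

View pics/s2.png

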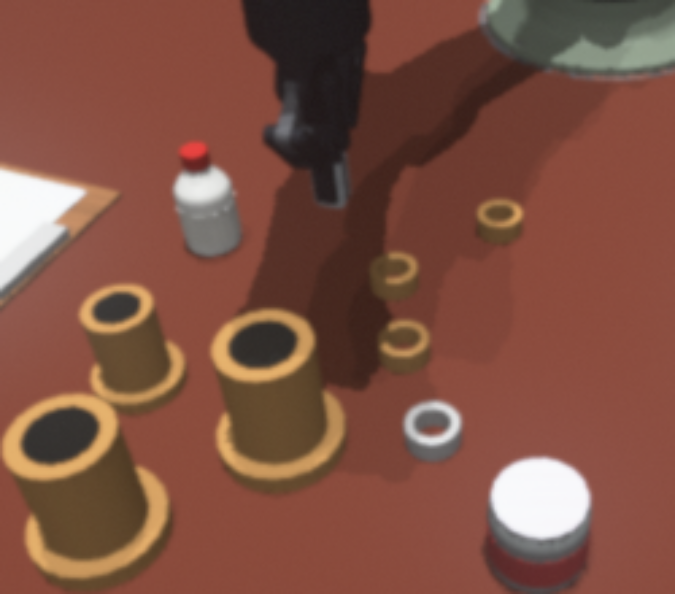

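The fingertips hang clear at about (330,195) in the crop, short of the large bush. I'll descend behind A.

Call:
arm_command(motion=[[255, [0.001, 0, -0.03], [0, 0, 0]], [255, [0, 0, -0.03], [0, 0, 0]], [255, [0, 0, -0.03], [0, 0, 0]], [255, [0, 0, -0.014], [0, 0, 0]], [255, [0, 0, 0], [0, 0, 0]]])

```text
t: 2.8
eef_pos: [569.9, -184.0, 8.4]
tcp_rot: [0.706, -0.706, 0.046, -0.044]
contact_force: [0.3, 1.2, -0.2]
grip_width: 0.004
```

```bash
python3 - <<'E'
from station import sense, optics
import cv2
c=optics.capture("scene");cv2.imwrite("pics/s3.png",cv2.resize(c["image"][80:300,80:330,::-1],None,fx=2.7,fy=2.7))
c=optics.capture("wrist");cv2.imwrite("pics/w3.png",c["image"][:,:,::-1])
s=sense();print(s["t"],s["eef_pos"],s["contact_force"])
E
```

```text
2.9 [ 571.62639026 -184.15656249   11.2254133 ] [0.04461326 0.09121857 0.15526292]
```

View pics/s3.png

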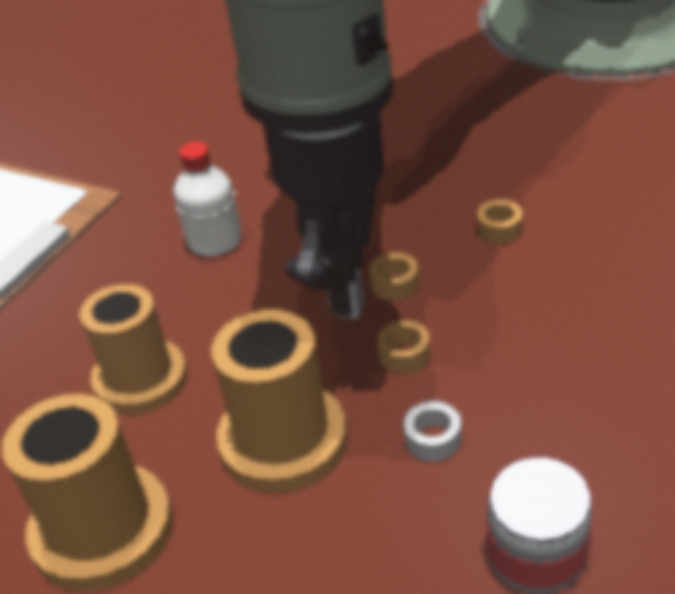

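View pics/w3.png

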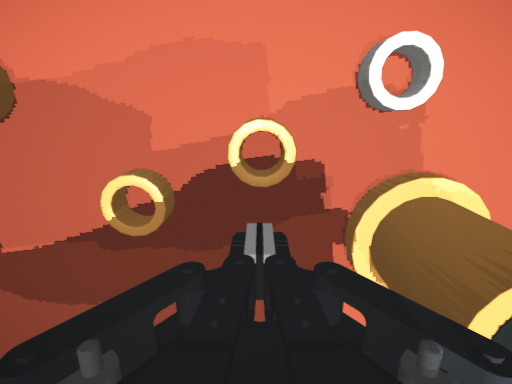

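The wrist view shows A straight ahead at (262,152) with the fingertips at (260,245). B is left at (138,203) and the steel ring is right at (405,70), both clear of the lane. I'll lower 4 mm and push.

Call:
arm_command(motion=[[255, [0, 0, -0.004], [0, 0, 0]], [255, [0.0006, 0.005, 0], [0, 0, 0]], [255, [0.0007, 0.006, 0], [0, 0, 0]], [255, [0.001, 0.008, 0], [0, 0, 0]], [255, [0.001, 0.009, 0], [0, 0, 0]]])

```text
t: 3.32
eef_pos: [574.5, -154.8, 6.1]
tcp_rot: [-0.706, 0.706, -0.044, 0.045]
contact_force: [0.4, 0.8, 0.4]
grip_width: 0.002
```

Call:
arm_command(motion=[[255, [0.0011, 0.01, 0], [0, 0, 0]], [255, [0.0011, 0.01, 0], [0, 0, 0]], [255, [0.0011, 0.01, 0], [0, 0, 0]], [255, [0.0011, 0.01, 0], [0, 0, 0]], [255, [0.0011, 0.01, 0], [0, 0, 0]]])

```text
t: 3.73
eef_pos: [579.7, -104.5, 5.6]
tcp_rot: [0.706, -0.706, 0.044, -0.044]
contact_force: [-0.2, -0.2, -0.5]
grip_width: -0.001
```

```bash
python3 - <<'E'
from station import sense, optics
import cv2
c=optics.capture("wrist");cv2.imwrite("pics/w4.png",c["image"][:,:,::-1])
s=sense();print(s["t"],s["eef_pos"],s["contact_force"])
E
```

```text
3.7833 [ 580.09238964 -101.9921881     5.66748243] [ 0.1885704   2.60636734 -0.0199441 ]
```

View pics/w4.png

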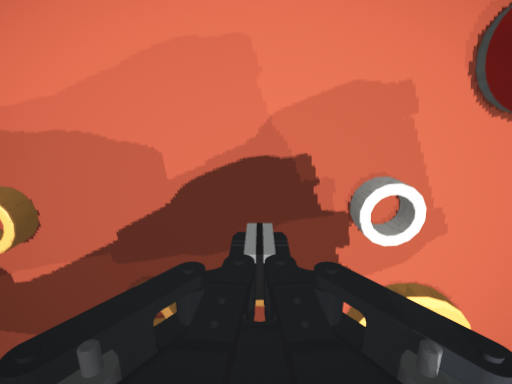

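```bash
python3 - <<'E'
from station import sense, optics
import cv2
from h import *
c=optics.capture("scene");cv2.imwrite("pics/s4.png",cv2.resize(c["image"][80:300,80:330,::-1],None,fx=2.7,fy=2.7))
for b in blobs(c,z=12):print(b)
c=optics.capture("top");cv2.imwrite("pics/t4.png",cv2.resize(c["image"][100:280,170:380,::-1],None,fx=3.3,fy=3.3))
for b in blobs(c):print(b)
s=sense();print(s["t"],s["eef_pos"],s["contact_force"])
E
```

```text
(228.7, 207.4, array([17.4, 18.4]), 245.5, array([ 578.8, -141.9,   12. ]))
(123.2, 276.5, array([ 85.7, 187.3]), 343.0, array([ 766. , -296.1,   12. ]))
(225.0, 180.9, array([15. , 16.6]), 183.5, array([ 496.9, -164. ,   12. ]))
(266.3, 161.6, array([13. , 16.6]), 159.0, array([417.9, -78.9,  12. ]))
(112.7, 156.1, array([11.7, 22. ]), 142.0, array([ 434.2, -450.7,   12. ]))
(246.4, 256.9, array([11.1, 14. ]), 49.5, array([420.3, -79.2,  20. ]))
(301.4, 156.5, array([18.5, 33.3]), 232.0, array([ 686.3, -231.8,   20. ]))
3.8833 [ 579.76446756 -104.70032534    5.59415423] [0.50875225 0.31028948 1.01330899]
```

View pics/s4.png

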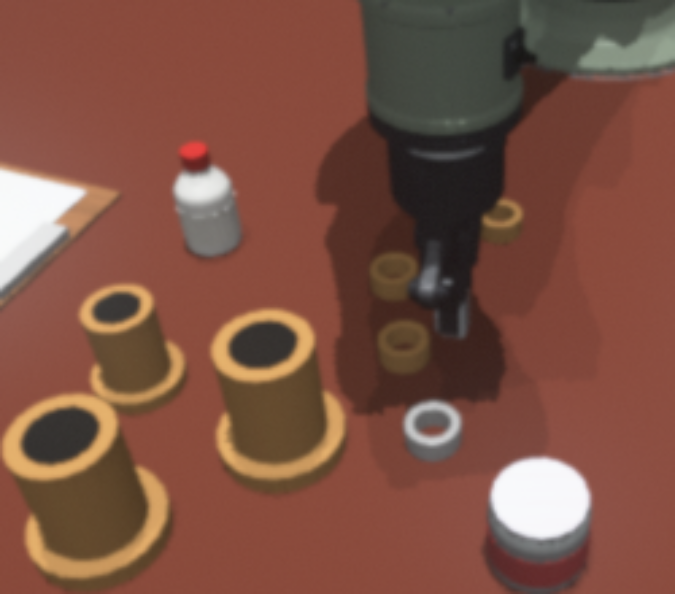

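View pics/t4.png

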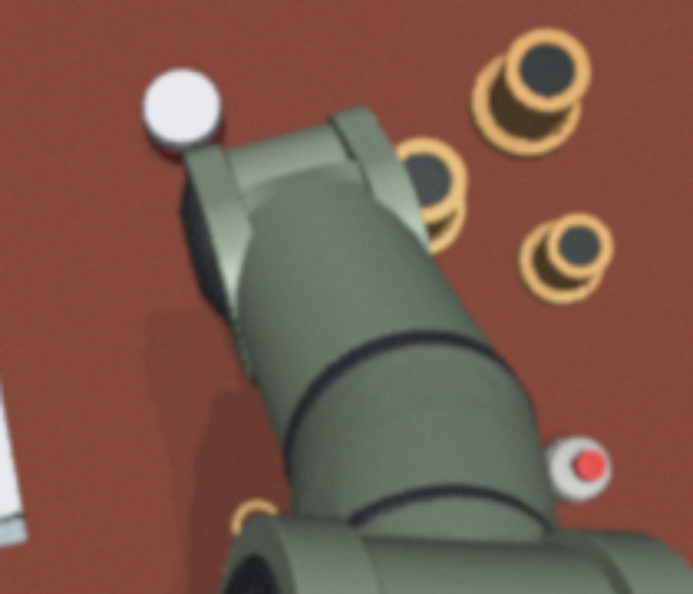

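```bash
python3 - <<'E'
from station import sense, optics
import cv2
from h import *
c=optics.capture("scene")
for z in (0,5.6,20,40,60): print(z,proj(c,[580,-104.7,z]))
for z in (0,5.6,20,40,60): print(z,cast(c,(247,204),z))
im=cv2.resize(c["image"][150:240,190:300,::-1],None,fx=6,fy=6,interpolation=cv2.INTER_CUBIC)
p=proj(c,[580,-104.7,5.6])[0];cv2.circle(im,tuple(int(v) for v in (p-[190,150])*6),4,(255,0,0),-1)
cv2.imwrite("pics/s5.png",im)
c=optics.capture("wrist");print(proj(c,[[580,-104.7,5.6],[578,-140,10]]),c["tvec"])
R=cv2.Rodrigues(c["rvec"])[0];print(-R.T@np.ravel(c["tvec"]))
P=cloud(c);print(P[225:245:5,262],"steel",P[190,372])
print(sense()["eef_pos"])
E
```

```text
0 [[246.67280943 213.19818159]]
5.6 [[246.60415649 211.30391449]]
20 [[246.42442727 206.344839  ]]
40 [[246.16689444 199.23901211]]
60 [[245.89969579 191.86648642]]
0 [ 552.83317861 -107.57095865    0.        ]
5.6 [ 558.50598859 -106.68884912    5.6       ]
20 [ 573.09321428 -104.42056747   20.        ]
40 [ 593.35324995 -101.2701763    40.        ]
60 [613.61328562 -98.11978512  60.        ]
[[258.41613982 216.58474512]
 [262.05425517 268.55201801]] [-589.01797971  -13.65433964  178.95713394]
[588.72235891 -37.66105074 176.4706961 ]
[[583.04514746 -95.85074843  40.55874347]
 [583.01332406 -95.5001572   47.56622618]
 [582.95077835 -95.5171447   53.23340407]
 [582.85558584 -95.90348633  57.7202696 ]] steel [648.16843625 -91.32722477  18.875186  ]
[ 579.52896918 -106.22294417    5.55789389]
```

View pics/s5.png

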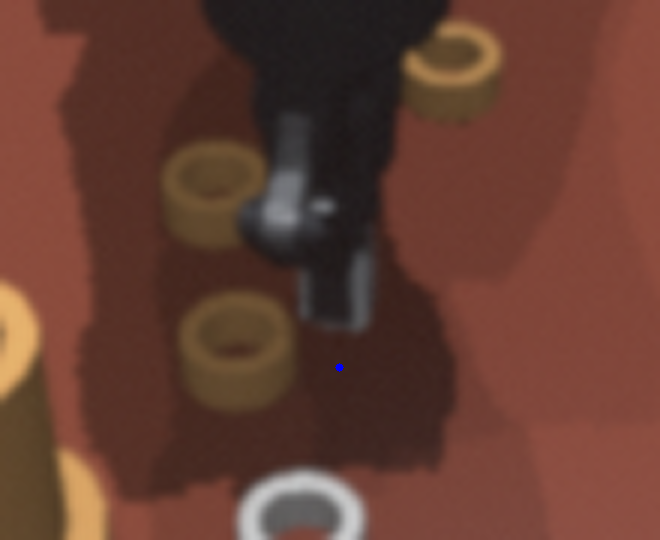

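```bash
python3 - <<'E'
from station import sense, optics
from h import *
c=optics.capture("wrist");P=cloud(c);Z=c["range_z"]
for r in range(214,240,2): print(r,Z[r,250:274:4].round(0),P[r,254].round(1),P[r,268].round(1))
im=cv2.resize(c["image"][190:280,210:310,::-1],None,fx=6,fy=6,interpolation=cv2.INTER_NEAREST);cv2.imwrite("pics/w5.png",im)
s=sense();print(s["eef_pos"],s["grip_width"],s["tcp_rot"])
E
```

```text
214 [189. 188. 188. 188. 188. 187.] [ 576.9 -105.2   -0. ] [ 586.2 -106.     1. ]
216 [187. 187. 187. 188. 188. 188.] [ 576.8 -106.2    1.2] [ 586.  -107.8   -0. ]
218 [188. 188. 189. 189. 189. 189.] [ 576.6 -107.8    0.7] [ 585.9 -109.     0.7]
220 [189. 189. 189. 188. 188. 188.] [ 5.764e+02 -1.094e+02  3.000e-01] [ 5.857e+02 -1.107e+02 -1.000e-01]
222 [190. 189. 189. 189. 189. 190.] [ 576.3 -110.5    1.1] [ 585.6 -111.4    1.7]
224 [148. 148. 147. 148. 149. 148.] [578.8 -95.9  39.1] [586.1 -96.5  39.8]
226 [145. 145. 147. 144. 145. 146.] [578.9 -95.8  41.9] [586.  -97.   41.4]
228 [142. 143. 143. 143. 143. 143.] [578.9 -95.8  44.5] [585.9 -96.8  44.2]
230 [140. 140. 140. 139. 141. 141.] [579.  -95.8  47. ] [585.9 -96.7  46.8]
232 [137. 137. 138. 138. 138. 138.] [579.1 -95.4  50.1] [585.8 -96.3  50. ]
234 [135. 136. 136. 136. 136. 135.] [579.1 -95.7  51.8] [585.8 -96.2  52.6]
236 [134. 133. 134. 135. 133. 134.] [579.2 -95.3  54.8] [585.7 -96.3  54.6]
238 [130. 132. 131. 131. 132. 131.] [579.1 -95.7  56.1] [585.6 -96.4  56.4]
[ 579.51350271 -106.43798951    5.56357692] 0.004067001143937114 [-0.70554899  0.70585897 -0.04456919  0.04446707]
```

View pics/w5.png

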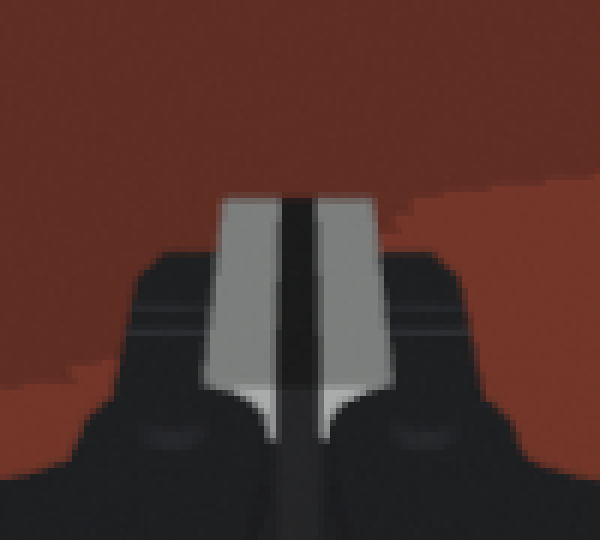

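The picture and the pose disagree. A has not moved: it is still at (579,-142), and the fingertips passed over it. The wrist range gives the true fingertip end at z ≈ 37 while the pose reads 5.6. The bench reads 0 and the steel ring's top reads 19 in the same range image, and the scene view fits too, so I trust the cameras. The fingers end about 32 mm above the reported TCP. I'll go back and descend slowly, watching force and range.

Call:
arm_command(motion=[[255, [-0.002, -0.016, 0], [0, 0, 0]], [255, [-0.002, -0.016, 0], [0, 0, 0]], [255, [-0.002, -0.016, 0], [0, 0, 0]], [255, [-0.002, -0.016, 0], [0, 0, 0]], [255, [-0.001, -0.016, 0], [0, 0, 0]]])

```text
t: 4.45
eef_pos: [570.1, -187.3, 5.6]
tcp_rot: [-0.706, 0.706, -0.045, 0.045]
contact_force: [-0.4, -0.4, -0.4]
grip_width: 0.001
```

Call:
arm_command(motion=[[255, [0, 0, 0], [0, 0, 0]], [255, [0, 0, -0.004], [0, 0, 0]], [255, [0, 0, -0.005], [0, 0, 0]], [255, [0, 0, -0.005], [0, 0, 0]], [255, [0, 0, 0], [0, 0, 0]]])

```text
t: 4.87
eef_pos: [570.1, -184.8, -9.7]
tcp_rot: [0.706, -0.706, 0.044, -0.043]
contact_force: [-0.3, 0.5, -0.7]
grip_width: -0.002
```

```bash
cat >> h.py <<'E'
def tip(c):
    P=cloud(c);col=P[:,264 if False else 254]
    F=P[200:260,250:272].reshape(-1,3);F=F[F[:,2]>2]
    out=[]
    for r in range(200,262):
        if np.all(P[r,254:269:14,2]>-50): out.append((r,P[r,254].round(1),P[r,268].round(1)))
    return out
E
python3 - <<'E'
from station import sense, optics
from h import *
c=optics.capture("wrist");P=cloud(c)
for r in range(214,236,2): print(r,P[r,254].round(1),P[r,268].round(1))
cv2.imwrite("pics/w6.png",c["image"][:,:,::-1])
s=sense();print(s["eef_pos"],s["contact_force"])
E
```

```text
214 [ 568.6 -177.6    1.2] [ 5.77e+02 -1.79e+02  2.00e-01]
216 [ 5.683e+02 -1.794e+02 -1.000e-01] [ 576.8 -180.1    0.8]
218 [ 568.2 -180.3    0.9] [ 5.767e+02 -1.816e+02  3.000e-01]
220 [ 5.680e+02 -1.818e+02  3.000e-01] [ 576.5 -182.4    1.4]
222 [ 567.9 -182.8    1. ] [ 576.4 -183.7    1.3]
224 [ 569.4 -174.2   24.7] [ 576.7 -175.1   24.6]
226 [ 569.5 -174.    27.8] [ 576.6 -175.5   26.2]
228 [ 569.6 -174.1   30.1] [ 576.5 -175.2   29.4]
230 [ 569.5 -174.6   31.4] [ 576.4 -175.5   31.1]
232 [ 569.6 -174.3   34.4] [ 576.4 -175.5   33.6]
234 [ 569.6 -174.7   35.8] [ 576.3 -175.3   36.3]
[ 570.25278941 -184.87955267   -9.19474251] [-0.02686352  0.48908117  0.54530215]
```

View pics/w6.png

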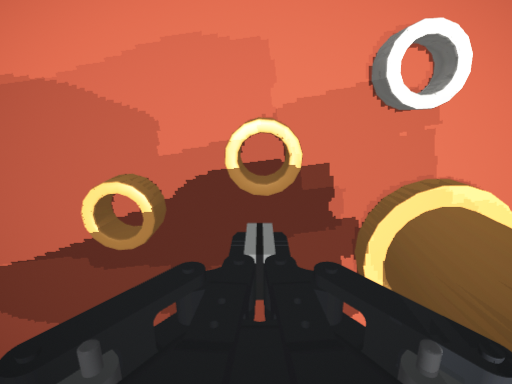

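The pose reads z = -9 with no contact force, and the range puts the tip at about 23 mm, so the offset is confirmed at about 32.5 mm. I'll go down 16 mm more, to a tip height of about 7 mm.

Call:
arm_command(motion=[[255, [0, 0, -0.004], [0, 0, 0]], [255, [0, 0, -0.004], [0, 0, 0]], [255, [0, 0, -0.004], [0, 0, 0]], [255, [0, 0, -0.004], [0, 0, 0]], [255, [0, 0, 0], [0, 0, 0]]])

```text
t: 5.33
eef_pos: [570.2, -185.5, -25.3]
tcp_rot: [0.706, -0.706, 0.045, -0.044]
contact_force: [-1.2, -0.1, -0.5]
grip_width: 0.0
```

```bash
python3 - <<'E'
from station import sense, optics
from h import *
c=optics.capture("wrist");P=cloud(c)
for r in range(220,230,2): print(r,P[r,254].round(1),P[r,268].round(1))
cv2.imwrite("pics/w7.png",c["image"][:,:,::-1])
s=sense();print(s["eef_pos"],s["contact_force"])
E
```

```text
220 [ 569.3 -175.9    1.1] [ 5.769e+02 -1.774e+02 -4.000e-01]
222 [ 5.691e+02 -1.774e+02  4.000e-01] [ 576.7 -178.5    0. ]
224 [ 569.4 -175.6    7.3] [ 576.8 -175.9    8.8]
226 [ 569.6 -174.7   12. ] [ 576.7 -175.7   11.9]
228 [ 569.6 -175.    14. ] [ 576.6 -175.6   14.5]
[ 570.32194748 -185.57006988  -24.92054743] [0.16873901 0.31250976 1.02168083]
```

View pics/w7.png

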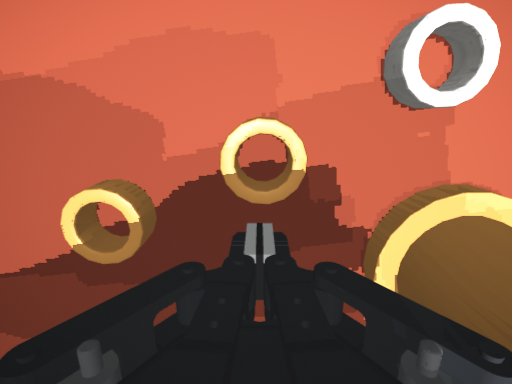

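Call:
arm_command(motion=[[255, [0.0005, 0.005, 0], [0, 0, 0]], [255, [0.0006, 0.006, 0], [0, 0, 0]], [255, [0.0007, 0.006, 0], [0, 0, 0]], [255, [0.0008, 0.007, 0], [0, 0, 0]], [255, [0.0009, 0.008, 0], [0, 0, 0]]])

```text
t: 5.8
eef_pos: [574.3, -153.0, -24.2]
tcp_rot: [-0.706, 0.706, -0.044, 0.044]
contact_force: [0.3, -1.2, -0.4]
grip_width: -0.001
```

Call:
arm_command(motion=[[255, [0.0009, 0.008, 0], [0, 0, 0]], [255, [0.0009, 0.008, 0], [0, 0, 0]], [255, [0.0009, 0.008, 0], [0, 0, 0]], [255, [0.0009, 0.008, 0], [0, 0, 0]], [255, [0.0009, 0.008, 0], [0, 0, 0]]])

```text
t: 6.22
eef_pos: [578.7, -112.8, -24.4]
tcp_rot: [-0.706, 0.706, -0.044, 0.044]
contact_force: [-0.6, -2.1, 1.7]
grip_width: -0.001
```

```bash
cat > look.py <<'E'
import sys
from station import sense, optics
from h import *
c=optics.capture("wrist");cv2.imwrite(f"pics/{sys.argv[1]}.png",c["image"][:,:,::-1])
for b in blobs(c,1500,8000): print(b[0],b[1],b[2],b[4])
s=sense();print(round(s["t"],2),s["eef_pos"].round(1),s["contact_force"].round(1))
E
python3 look.py w8
```

```text
264.4 189.9 [82.6 84.2] [585.8 -81.6  20. ]
6.27 [ 579.  -110.7  -24.4] [-0.   1.9 -0.1]
```

View pics/w8.png

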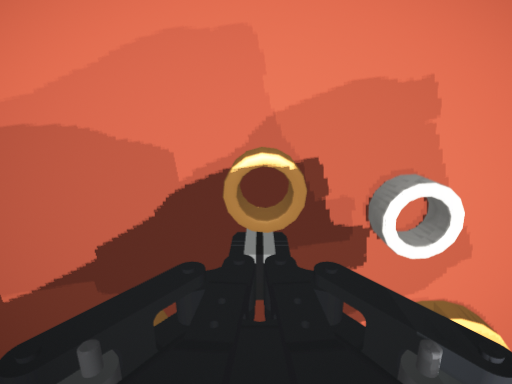

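The ring is centred against the fingertips at (264,190) px and the steel ring is clear. I'll continue.

Call:
arm_command(motion=[[255, [0.0012, 0.01, 0], [0, 0, 0]], [255, [0.0012, 0.01, 0], [0, 0, 0]], [255, [0.0012, 0.01, 0], [0, 0, 0]], [255, [0.0012, 0.01, 0], [0, 0, 0]], [255, [0.0012, 0.01, 0], [0, 0, 0]]])

```text
t: 6.68
eef_pos: [584.7, -62.4, -24.5]
tcp_rot: [0.706, -0.706, 0.044, -0.044]
contact_force: [-0.0, 0.2, -1.3]
grip_width: 0.0
```

Call:
arm_command(motion=[[255, [0.0012, 0.01, 0], [0, 0, 0]], [255, [0.0012, 0.01, 0], [0, 0, 0]], [255, [0.0012, 0.01, 0], [0, 0, 0]], [255, [0.0012, 0.01, 0], [0, 0, 0]], [255, [0.0012, 0.01, 0], [0, 0, 0]]])

```text
t: 7.1
eef_pos: [590.7, -12.6, -24.4]
tcp_rot: [0.706, -0.706, 0.044, -0.044]
contact_force: [1.0, -1.0, -0.2]
grip_width: -0.006
```

```bash
python3 look.py w9
```

```text
264.4 189.9 [82.6 84.2] [597.8  18.6  20. ]
7.15 [591.  -10.1 -24.3] [0.1 3.6 0.2]
```

Call:
arm_command(motion=[[255, [0.0011, 0.01, 0], [0, 0, 0]], [255, [0.0011, 0.01, 0], [0, 0, 0]], [255, [0.0011, 0.01, 0], [0, 0, 0]], [255, [0.0011, 0.01, 0], [0, 0, 0]], [255, [0.0011, 0.01, 0], [0, 0, 0]]])

```text
t: 7.57
eef_pos: [596.2, 37.5, -24.4]
tcp_rot: [0.706, -0.706, 0.044, -0.044]
contact_force: [-0.2, -0.4, -0.7]
grip_width: -0.004
```

Call:
arm_command(motion=[[255, [0.0011, 0.01, 0], [0, 0, 0]], [255, [0.0011, 0.01, 0], [0, 0, 0]], [255, [0.0011, 0.01, 0], [0, 0, 0]], [255, [0.0011, 0.01, 0], [0, 0, 0]], [255, [0.0011, 0.01, 0], [0, 0, 0]]])

```text
t: 7.98
eef_pos: [601.7, 87.3, -24.4]
tcp_rot: [-0.706, 0.706, -0.044, 0.044]
contact_force: [0.7, -0.5, -0.9]
grip_width: -0.001
```

Call:
arm_command(motion=[[255, [0.0011, 0.01, 0], [0, 0, 0]], [255, [0.0011, 0.01, 0], [0, 0, 0]], [255, [0.0011, 0.01, 0], [0, 0, 0]], [255, [0.0011, 0.01, 0], [0, 0, 0]], [255, [0.0011, 0.01, 0], [0, 0, 0]]])

```text
t: 8.4
eef_pos: [607.2, 137.3, -24.4]
tcp_rot: [0.706, -0.706, 0.044, -0.044]
contact_force: [0.5, 0.4, 0.1]
grip_width: -0.001
```

```bash
python3 look.py w10
```

```text
8.45 [607.2 140.  -24.3] [-1.2  2.1  0.2]
```

View pics/w10.png

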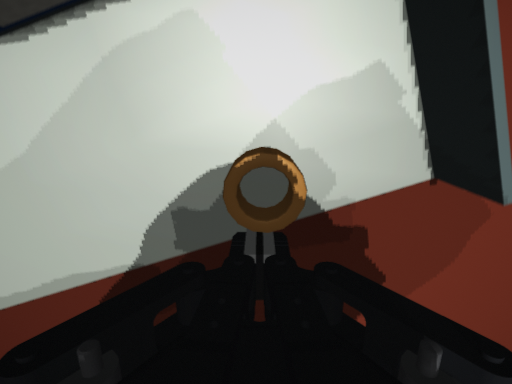

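The ring is at (264,190) px and just past the mouth line. I'll push 35 mm further, then back off and rise.

Call:
arm_command(motion=[[255, [0.0005, 0.01, 0], [0, 0, 0]], [255, [0.0005, 0.009, 0], [0, 0, 0]], [255, [0.0005, 0.008, 0], [0, 0, 0]], [255, [0.0002, 0.006, 0], [0, 0, 0]], [255, [0, 0.003, 0], [0, 0, 0]]])

```text
t: 8.87
eef_pos: [608.7, 173.6, -24.4]
tcp_rot: [0.706, -0.706, 0.044, -0.044]
contact_force: [-0.2, 0.3, -0.2]
grip_width: 0.003
```

Call:
arm_command(motion=[[255, [0, -0.005, 0], [0, 0, 0]], [255, [-0.002, -0.015, 0], [0, 0, 0]], [255, [-0.003, -0.02, 0.02], [0, 0, 0]], [255, [-0.003, -0.03, 0.035], [0, 0, 0]], [255, [-0.005, -0.03, 0.035], [0, 0, 0]]])

```text
t: 9.28
eef_pos: [595.5, 75.5, 58.8]
tcp_rot: [-0.705, 0.706, -0.045, 0.044]
contact_force: [1.1, -1.1, 0.4]
grip_width: -0.003
```

```bash
python3 look.py w11; python3 - <<'E'
from station import optics
from h import *
for n in("top","scene"):
    c=optics.capture(n)
    for b in blobs(c,z=20 if n=="top" else 12):print(n,b)
    cv2.imwrite(f"pics/{n}11.png",c["image"][:,:,::-1])
E
```

```text
9.33 [597.9  68.8  64.8] [ 7.5 -7.1  8.1]
top (277.4, 226.6, array([15.1, 15.8]), 155.0, array([ 497.9, -161.8,   20. ]))
scene (404.8, 232.6, array([12.8, 20.1]), 199.0, array([611.5, 205.7,  12. ]))
scene (114.9, 269.4, array([ 81.9, 166.3]), 342.5, array([ 753.2, -316.3,   12. ]))
scene (225.6, 181.4, array([17.9, 18.2]), 252.5, array([ 498.4, -162.5,   12. ]))
scene (264.1, 161.1, array([16., 16.]), 195.0, array([416.5, -84.3,  12. ]))
scene (112.7, 156.0, array([11.7, 21.5]), 140.5, array([ 433.7, -450.8,   12. ]))
```

View pics/scene11.png

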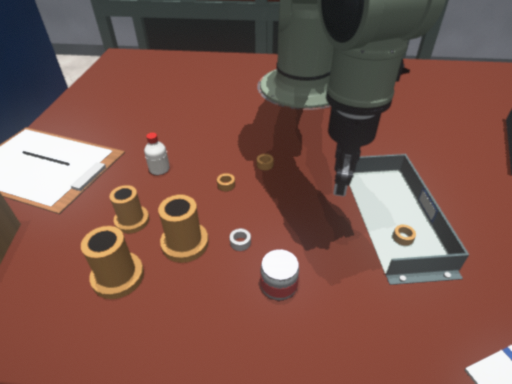

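A now lies in the bay at (611,206), and the other things look unmoved. I'll go back behind B.

Call:
arm_command(motion=[[255, [-0.0109, -0.0276, 0.003], [0, 0, -2]], [255, [-0.0109, -0.0276, 0], [0, 0, 0]], [255, [-0.0109, -0.0276, 0], [0, 0, 0]], [255, [-0.0109, -0.0276, 0], [0, 0, 0]], [255, [-0.0109, -0.0276, 0], [0, 0, 0]]])

```text
t: 9.85
eef_pos: [540.7, -61.1, 60.8]
tcp_rot: [-0.705, 0.705, -0.057, 0.056]
contact_force: [1.2, -0.8, -0.0]
grip_width: 0.002
```

Call:
arm_command(motion=[[255, [-0.0109, -0.0276, 0], [0, 0, 0]], [255, [-0.0109, -0.0276, 0], [0, 0, 0]], [255, [-0.0109, -0.0276, 0], [0, 0, 0]], [255, [-0.0109, -0.0276, 0], [0, 0, 0]], [255, [-0.0109, -0.0276, 0], [0, 0, 0]]])

```text
t: 10.27
eef_pos: [486.1, -199.0, 60.8]
tcp_rot: [0.705, -0.705, 0.057, -0.056]
contact_force: [1.1, 0.0, -0.1]
grip_width: -0.002
```

```bash
python3 look.py w12
```

```text
443.9 300.7 [ 33.7 112.2] [ 631.9 -317.7   20. ]
264.9 152.3 [51.8 54.3] [ 497.  -163.7   20. ]
475.5 178.2 [ 89.6 119.4] [ 654.1 -209.3   20. ]
132.8 58.8 [58.5 71.2] [417.  -85.4  20. ]
10.32 [ 483.4 -205.1   60.6] [-3.8 -8.9 -0.1]
```

View pics/w12.png

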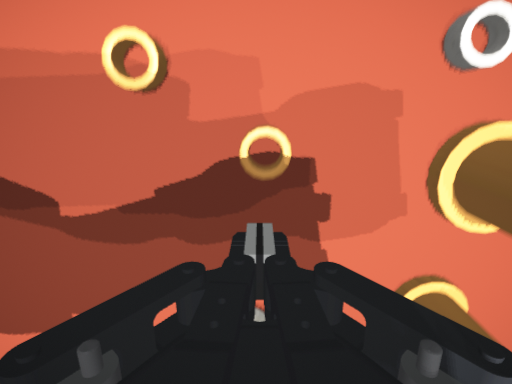

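Call:
arm_command(motion=[[255, [0.003, 0.0, -0.02], [0, 0, 0]], [255, [0, 0, -0.025], [0, 0, 0]], [255, [0, 0, -0.025], [0, 0, 0]], [255, [0, 0, -0.01], [0, 0, 0]], [255, [0, 0, 0], [0, 0, 0]]])

```text
t: 10.73
eef_pos: [488.9, -196.9, -20.7]
tcp_rot: [0.705, -0.704, 0.058, -0.055]
contact_force: [-0.6, -0.2, 0.3]
grip_width: 0.001
```

```bash
python3 look.py w13
```

```text
263.6 178.6 [81.6 82.4] [ 497.6 -161.5   20. ]
51.9 38.2 [ 81.8 105.7] [419.7 -88.   20. ]
10.78 [ 489.8 -197.2  -19.2] [-0.3 -0.3  0.4]
```

View pics/w13.png

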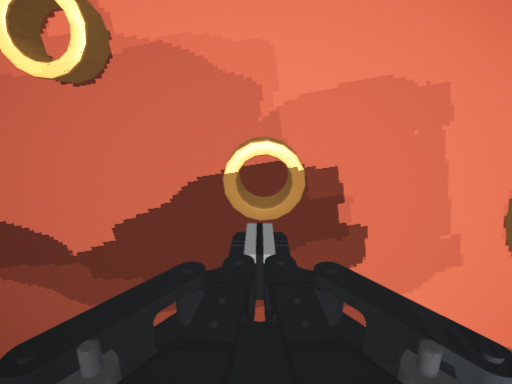

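B is dead ahead at (264,179). I'll lower to pushing height and push.

Call:
arm_command(motion=[[255, [0, 0, -0.005], [0, 0, 0]], [255, [0.0006, 0.004, 0], [0, 0, 0]], [255, [0.0009, 0.006, 0], [0, 0, 0]], [255, [0.0012, 0.008, 0], [0, 0, 0]], [255, [0.0016, 0.01, 0], [0, 0, 0]]])

```text
t: 11.2
eef_pos: [495.3, -169.2, -22.8]
tcp_rot: [-0.705, 0.705, -0.056, 0.057]
contact_force: [-0.7, -1.0, 1.1]
grip_width: 0.002
```

Call:
arm_command(motion=[[255, [0.0016, 0.01, 0], [0, 0, 0]], [255, [0.0016, 0.01, 0], [0, 0, 0]], [255, [0.0016, 0.01, 0], [0, 0, 0]], [255, [0.0016, 0.01, 0], [0, 0, 0]], [255, [0.0016, 0.01, 0], [0, 0, 0]]])

```text
t: 11.62
eef_pos: [503.1, -118.5, -23.4]
tcp_rot: [0.705, -0.705, 0.056, -0.056]
contact_force: [-0.0, -0.9, 1.1]
grip_width: -0.001
```

Call:
arm_command(motion=[[255, [0.0016, 0.01, 0], [0, 0, 0]], [255, [0.0016, 0.01, 0], [0, 0, 0]], [255, [0.0016, 0.01, 0], [0, 0, 0]], [255, [0.0016, 0.01, 0], [0, 0, 0]], [255, [0.0016, 0.01, 0], [0, 0, 0]]])

```text
t: 12.03
eef_pos: [511.0, -68.7, -23.4]
tcp_rot: [0.705, -0.705, 0.057, -0.057]
contact_force: [0.2, -0.6, 0.3]
grip_width: -0.0
```

```bash
python3 look.py w14
```

```text
88.2 283.0 [54.2 97.7] [421.4 -73.1  20. ]
259.6 189.3 [82.1 83.6] [517.  -37.4  20. ]
12.08 [511.5 -66.3 -23.4] [0.6 3.6 0.2]
```

Call:
arm_command(motion=[[255, [0.0016, 0.01, 0], [0, 0, 0]], [255, [0.0016, 0.01, 0], [0, 0, 0]], [255, [0.0016, 0.01, 0], [0, 0, 0]], [255, [0.0016, 0.01, 0], [0, 0, 0]], [255, [0.0016, 0.01, 0], [0, 0, 0]]])

```text
t: 12.5
eef_pos: [519.0, -18.5, -23.4]
tcp_rot: [0.705, -0.705, 0.057, -0.056]
contact_force: [0.5, -0.1, 0.7]
grip_width: -0.003
```

Call:
arm_command(motion=[[255, [0.0016, 0.01, 0], [0, 0, 0]], [255, [0.0016, 0.01, 0], [0, 0, 0]], [255, [0.0016, 0.01, 0], [0, 0, 0]], [255, [0.0016, 0.01, 0], [0, 0, 0]], [255, [0.0016, 0.01, 0], [0, 0, 0]]])

```text
t: 12.92
eef_pos: [527.1, 31.4, -23.4]
tcp_rot: [0.705, -0.705, 0.057, -0.057]
contact_force: [0.3, -0.0, 0.2]
grip_width: 0.002
```

Call:
arm_command(motion=[[255, [0.0016, 0.01, 0], [0, 0, 0]], [255, [0.0016, 0.01, 0], [0, 0, 0]], [255, [0.0016, 0.01, 0], [0, 0, 0]], [255, [0.0016, 0.01, 0], [0, 0, 0]], [255, [0.0016, 0.01, 0], [0, 0, 0]]])

```text
t: 13.33
eef_pos: [535.0, 81.3, -23.4]
tcp_rot: [-0.705, 0.705, -0.057, 0.057]
contact_force: [-0.5, -1.2, -0.3]
grip_width: 0.001
```

```bash
python3 look.py w15
```

```text
13.38 [535.4  83.8 -23.3] [0.2 3.7 0.4]
```

View pics/w15.png

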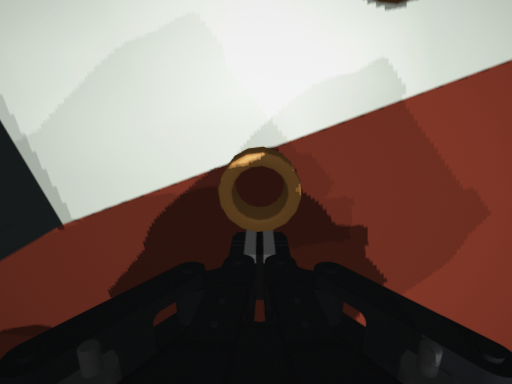

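B is at (260,190) px, nearing the mouth. I'll push 80 mm more.

Call:
arm_command(motion=[[255, [0.0016, 0.01, 0], [0, 0, 0]], [255, [0.0016, 0.01, 0], [0, 0, 0]], [255, [0.0016, 0.01, 0], [0, 0, 0]], [255, [0.0016, 0.01, 0], [0, 0, 0]], [255, [0.0016, 0.01, 0], [0, 0, 0]]])

```text
t: 13.8
eef_pos: [543.0, 131.4, -23.4]
tcp_rot: [0.705, -0.705, 0.057, -0.057]
contact_force: [-0.4, -0.2, 0.3]
grip_width: -0.001
```

Call:
arm_command(motion=[[255, [0.0016, 0.01, 0], [0, 0, 0]], [255, [0.0012, 0.008, 0], [0, 0, 0]], [255, [0.0008, 0.006, 0], [0, 0, 0]], [255, [0.0006, 0.004, 0], [0, 0, 0]], [255, [0, 0.002, 0], [0, 0, 0]]])

```text
t: 14.22
eef_pos: [547.2, 160.9, -23.4]
tcp_rot: [0.705, -0.705, 0.056, -0.056]
contact_force: [-0.3, -2.0, 0.4]
grip_width: 0.0
```

Call:
arm_command(motion=[[255, [-0.001, -0.005, 0], [0, 0, 0]], [255, [-0.002, -0.015, 0], [0, 0, 0]], [255, [-0.005, -0.02, 0.015], [0, 0, 0]], [255, [-0.008, -0.025, 0.03], [0, 0, 0]], [255, [-0.012, -0.03, 0.03], [0, 0, 0]]])

```text
t: 14.63
eef_pos: [518.7, 64.9, 50.2]
tcp_rot: [-0.705, 0.705, -0.057, 0.056]
contact_force: [0.3, -1.6, 1.8]
grip_width: 0.0
```

```bash
python3 look.py w16; python3 - <<'E'
from station import optics
from h import *
for n in("top","scene"):
    c=optics.capture(n)
    for b in blobs(c,z=20 if n=="top" else 12):print(n,b)
    cv2.imwrite(f"pics/{n}16.png",c["image"][:,:,::-1])
E
```

```text
14.68 [518.6  58.   54.8] [ 6.6 -7.7  7.4]
top (248.0, 258.7, array([14.4, 15.8]), 176.5, array([415.6, -83.2,  20. ]))
scene (404.9, 232.7, array([13.1, 20.1]), 204.0, array([611.6, 205.8,  12. ]))
scene (392.7, 208.9, array([11.6, 18.3]), 164.0, array([548.1, 192.6,  12. ]))
scene (115.7, 269.1, array([ 81.2, 166.6]), 346.5, array([ 752.4, -315. ,   12. ]))
scene (264.0, 160.9, array([15.5, 16.7]), 199.5, array([416.1, -84.6,  12. ]))
scene (112.7, 156.1, array([11.6, 22.2]), 143.5, array([ 434.2, -450.7,   12. ]))
```

View pics/scene16.png

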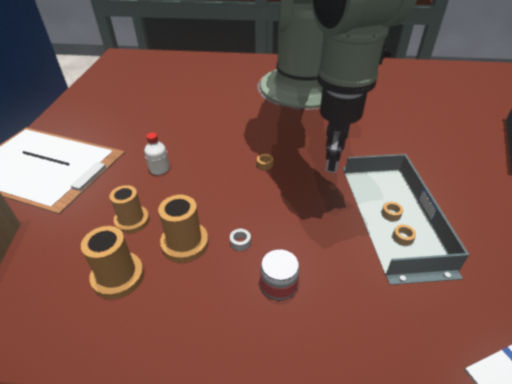

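B is in at (548,192). Now C at (416,-83).

Call:
arm_command(motion=[[255, [-0.016, -0.024, 0], [0, 0, -1.4]], [255, [-0.016, -0.024, 0], [0, 0, -1.4]], [255, [-0.016, -0.024, 0], [0, 0, -1.4]], [255, [-0.016, -0.024, 0], [0, 0, -1.4]], [255, [-0.016, -0.024, 0], [0, 0, -1.4]]])

```text
t: 15.2
eef_pos: [438.4, -54.2, 49.4]
tcp_rot: [0.7, -0.7, 0.1, -0.099]
contact_force: [0.8, -0.3, 0.3]
grip_width: 0.005
```

Call:
arm_command(motion=[[255, [-0.016, -0.024, 0], [0, 0, 0]], [255, [-0.014, -0.024, 0], [0, 0, 0]], [255, [-0.006, -0.012, 0], [0, 0, 0]], [255, [0, 0, 0], [0, 0, 0]], [255, [0, 0, 0], [0, 0, 0]]])

```text
t: 15.62
eef_pos: [403.4, -113.5, 49.6]
tcp_rot: [0.7, -0.7, 0.1, -0.1]
contact_force: [0.2, -0.1, -0.3]
grip_width: 0.0
```

```bash
python3 look.py w17
```

```text
262.4 158.9 [53.9 55.1] [415.8 -82.1  20. ]
15.67 [ 403.9 -112.8   49.7] [-0.6 -0.2 -0.7]
```

View pics/w17.png

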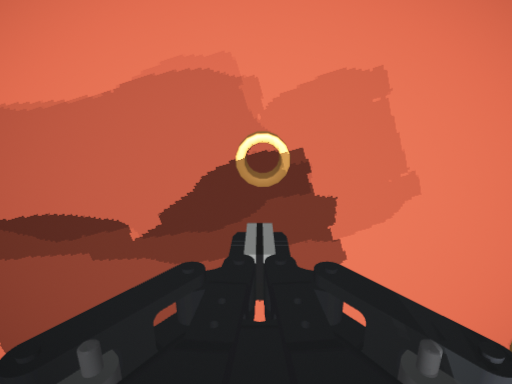

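C is ahead at (262,159) px. I'll back off 8 mm before descending.

Call:
arm_command(motion=[[255, [-0.0025, -0.009, 0], [0, 0, 0]], [255, [0, 0, -0.02], [0, 0, 0]], [255, [0, 0, -0.02], [0, 0, 0]], [255, [0, 0, -0.015], [0, 0, 0]], [255, [0, 0, 0], [0, 0, 0]]])

```text
t: 16.08
eef_pos: [400.3, -121.4, -7.2]
tcp_rot: [0.7, -0.7, 0.1, -0.098]
contact_force: [-0.6, 1.5, -0.9]
grip_width: -0.001
```

```bash
python3 look.py w18
```

```text
265.2 161.8 [75.2 75.5] [415.7 -82.1  20. ]
16.13 [ 400.6 -121.5   -5.9] [-0.1 -0.3  0.5]
```

View pics/w18.png

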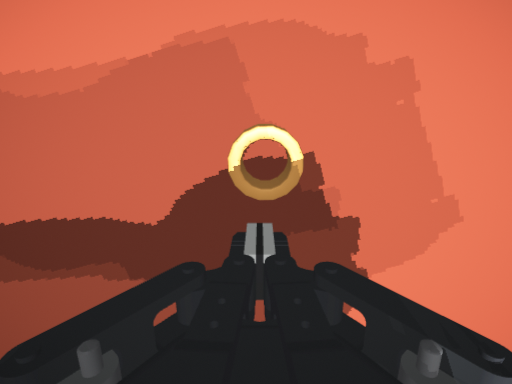

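Call:
arm_command(motion=[[255, [0.001, 0, -0.008], [0, 0, 0]], [255, [0, 0, -0.006], [0, 0, 0]], [255, [0, 0, -0.004], [0, 0, 0]], [255, [0.0011, 0.004, 0], [0, 0, 0]], [255, [0.0016, 0.006, 0], [0, 0, 0]]])

```text
t: 16.55
eef_pos: [404.9, -112.0, -23.0]
tcp_rot: [-0.7, 0.7, -0.1, 0.1]
contact_force: [-0.4, -0.2, -0.3]
grip_width: -0.002
```

Call:
arm_command(motion=[[255, [0.0022, 0.008, 0], [0, 0, 0]], [255, [0.0027, 0.0095, 0], [0, 0, 0]], [255, [0.0027, 0.0095, 0], [0, 0, 0]], [255, [0.0027, 0.0095, 0], [0, 0, 0]], [255, [0.0027, 0.0095, 0], [0, 0, 0]]])

```text
t: 16.97
eef_pos: [418.4, -64.9, -22.8]
tcp_rot: [0.7, -0.7, 0.099, -0.099]
contact_force: [0.2, -0.7, 1.3]
grip_width: -0.001
```

```bash
python3 look.py w19
```

```text
261.0 189.0 [81.8 83.3] [428.8 -34.7  20. ]
17.02 [419.1 -63.1 -22.8] [0.3 2.9 0. ]
```

View pics/w19.png

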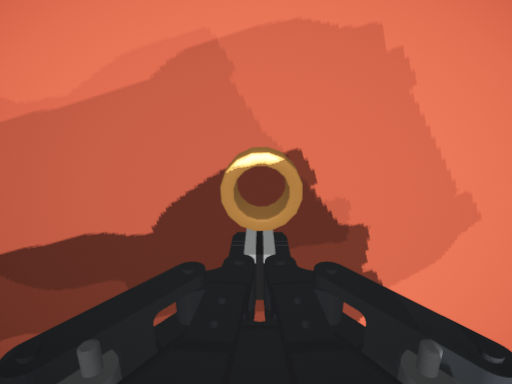

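C is centred at (261,189). I'll continue.

Call:
arm_command(motion=[[255, [0.0028, 0.0095, 0], [0, 0, 0]], [255, [0.0028, 0.0095, 0], [0, 0, 0]], [255, [0.0028, 0.0095, 0], [0, 0, 0]], [255, [0.0028, 0.0095, 0], [0, 0, 0]], [255, [0.0028, 0.0095, 0], [0, 0, 0]]])

```text
t: 17.43
eef_pos: [432.2, -17.5, -23.0]
tcp_rot: [0.7, -0.7, 0.099, -0.099]
contact_force: [-0.6, -1.6, 0.3]
grip_width: -0.004
```

Call:
arm_command(motion=[[255, [0.0028, 0.0095, 0], [0, 0, 0]], [255, [0.0028, 0.0095, 0], [0, 0, 0]], [255, [0.0028, 0.0095, 0], [0, 0, 0]], [255, [0.0028, 0.0095, 0], [0, 0, 0]], [255, [0.0028, 0.0095, 0], [0, 0, 0]]])

```text
t: 17.85
eef_pos: [446.2, 29.9, -23.0]
tcp_rot: [-0.7, 0.7, -0.099, 0.099]
contact_force: [-0.5, -0.8, 0.6]
grip_width: -0.0
```

```bash
python3 look.py w20
```

```text
17.9 [447.  32. -23.] [1.1 4.  0.5]
```

View pics/w20.png

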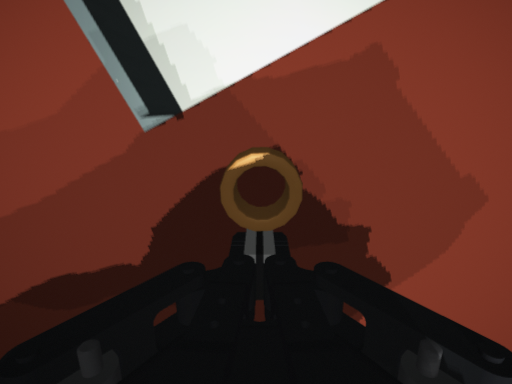

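C's lane is right of the wall end at (180,115) px and clear of it. I'll go on with slightly more +x.

Call:
arm_command(motion=[[255, [0.0031, 0.0095, 0], [0, 0, 0]], [255, [0.0031, 0.0095, 0], [0, 0, 0]], [255, [0.0031, 0.0095, 0], [0, 0, 0]], [255, [0.0031, 0.0095, 0], [0, 0, 0]], [255, [0.0031, 0.0095, 0], [0, 0, 0]]])

```text
t: 18.32
eef_pos: [461.8, 77.5, -23.0]
tcp_rot: [0.7, -0.7, 0.099, -0.099]
contact_force: [-1.2, -0.6, -0.1]
grip_width: 0.001
```

```bash
python3 look.py w21
```

```text
18.37 [462.5  79.7 -23. ] [-0.4  3.4 -0.7]
```

View pics/w21.png

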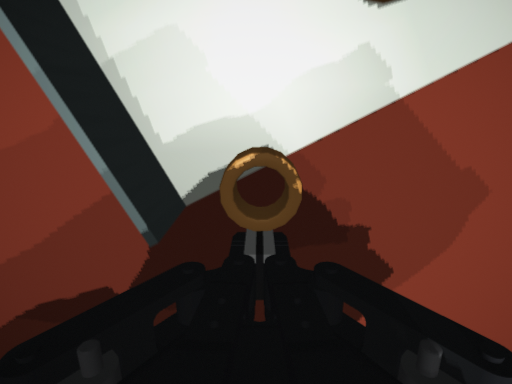

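```bash
python3 - <<'E'
from station import optics
from h import *
c=optics.capture("wrist");P=cloud(c)
for u,v in [(190,268),(160,285),(120,300),(60,325),(20,350),(235,245),(150,238),(156,228)]: print((u,v),P[v,u].round(0))
E
```

```text
(190, 268) [442.  98.  56.]
(160, 285) [434.  99.  65.]
(120, 300) [425. 102.  73.]
(60, 325) [414. 106.  84.]
(20, 350) [412. 108.  93.]
(235, 245) [454.  88.  25.]
(150, 238) [427. 110.  46.]
(156, 228) [427. 111.  39.]
```

The finger links over the wall are at z ≥ 70, the wall top is at about 46, and the gap widens from here on. I'll finish the push gently.

Call:
arm_command(motion=[[255, [0.0032, 0.0095, 0], [0, 0, 0]], [255, [0.0032, 0.0095, 0], [0, 0, 0]], [255, [0.0032, 0.0095, 0], [0, 0, 0]], [255, [0.0032, 0.0095, 0], [0, 0, 0]], [255, [0.0032, 0.0095, 0], [0, 0, 0]]])

```text
t: 18.83
eef_pos: [477.8, 125.1, -23.0]
tcp_rot: [0.7, -0.7, 0.099, -0.099]
contact_force: [-1.1, -0.9, 0.9]
grip_width: -0.001
```

Call:
arm_command(motion=[[255, [0.0025, 0.008, 0], [0, 0, 0]], [255, [0.0018, 0.006, 0], [0, 0, 0]], [255, [0.001, 0.004, 0], [0, 0, 0]], [255, [0, 0, 0], [0, 0, 0]], [255, [0, 0, 0], [0, 0, 0]]])

```text
t: 19.25
eef_pos: [482.7, 141.9, -23.0]
tcp_rot: [-0.7, 0.7, -0.099, 0.099]
contact_force: [-0.7, -0.6, -0.3]
grip_width: -0.003
```

Call:
arm_command(motion=[[255, [-0.001, -0.005, 0], [0, 0, 0]], [255, [-0.003, -0.015, 0], [0, 0, 0]], [255, [-0.003, -0.02, 0.02], [0, 0, 0]], [255, [-0.003, -0.03, 0.035], [0, 0, 0]], [255, [-0.003, -0.03, 0.035], [0, 0, 0]]])

```text
t: 19.67
eef_pos: [469.0, 46.2, 60.4]
tcp_rot: [-0.7, 0.7, -0.1, 0.099]
contact_force: [1.6, -0.4, 0.2]
grip_width: 0.003
```

Call:
arm_command(motion=[[255, [0, -0.03, 0.03], [0, 0, 0]], [255, [0, -0.03, 0.03], [0, 0, 0]], [255, [0, -0.03, 0.03], [0, 0, 0]], [255, [0, -0.03, 0.02], [0, 0, 0]], [255, [0, -0.02, 0], [0, 0, 0]]])

```text
t: 20.08
eef_pos: [471.2, -94.5, 172.3]
tcp_rot: [-0.7, 0.7, -0.099, 0.103]
contact_force: [0.3, -0.4, -0.0]
grip_width: -0.0
```

```bash
python3 - <<'E'
from station import optics,sense
from h import *
for n in("top","scene"):
    c=optics.capture(n)
    for b in blobs(c,z=20 if n=="top" else 12):
        d=b[4][:2]-[566,133];print(n,b,"bay X,Y from mouth",round(d@[.981,.193],1),round(d@[-.193,.981],1))
    cv2.imwrite(f"pics/{n}22.png",c["image"][:,:,::-1])
s=sense();print(s["t"],s["eef_pos"],s["contact_force"])
E
```

```text
scene (404.8, 232.6, array([13.5, 20.2]), 211.0, array([611.4, 205.7,  12. ])) bay X,Y from mouth 58.6 62.6
scene (392.7, 208.9, array([11.8, 18.3]), 166.5, array([548.1, 192.7,  12. ])) bay X,Y from mouth -6.0 62.0
scene (127.5, 279.7, array([ 86.5, 197.2]), 348.0, array([ 771.5, -286.2,   12. ])) bay X,Y from mouth 120.7 -450.9
scene (379.3, 188.7, array([11. , 16.6]), 141.5, array([488. , 173.5,  12. ])) bay X,Y from mouth -68.7 54.8
scene (112.7, 156.0, array([11.5, 22.2]), 141.0, array([ 434. , -450.8,   12. ])) bay X,Y from mouth -242.2 -547.2
20.1833 [469.89891196 -94.85463082 169.3092056 ] [-0.31682906  0.97310357 -0.00112467]
```

View pics/scene22.png

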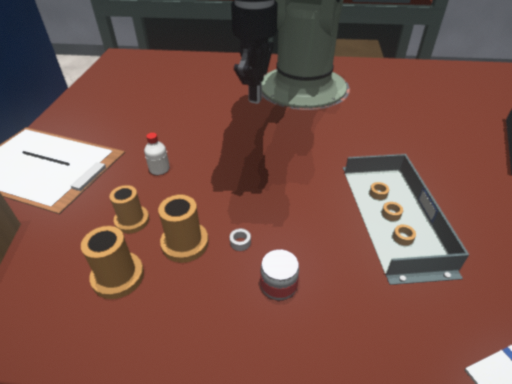

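View pics/top22.png

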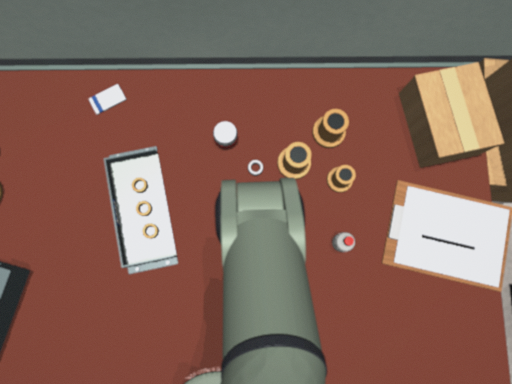

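The scene view shows the three rings flat in the bay at (379,189), (393,209) and (405,233). In the top view the steel ring at (256,167), the small bush (342,178), the tin (225,133) and the bottle (345,242) are all where they started. The arm is clear, so I'll hand in.

```bash
python3 - <<'E'
from station import r
print(r.job_done())
E
```

```text
the job is handed in; nothing more can be done
None
```

All three bronze rings now lie flat inside the bay, and I handed the job in at about 20 s of the 72 s allowed. I swept each one in through the mouth with the closed fingertips.

- **Ring positions:** the last scene picture puts the rings 63, 62 and 55 mm in from the mouth. Sideways they are at +59, -6 and -69 mm from the bay's middle, so all are well clear of the walls and the mouth line. In the last top view the rings are in the bay too, but my colour mask did not pick them out against the white floor. That view is therefore a check by eye only.
- **Bystanders:** the steel ring, the smallest flanged bush, the tin and the bottle look unmoved, by eye, between the first and last top views. The arm ended well clear of everything.
- **Forces:** pushing forces stayed around 4 N in the readings I took.
- **Disagreement found:** the reported tool height was about 32 mm too low for the real fingertips. My first push on ring A therefore passed over it without touching it. The wrist depth image and the scene view both showed this, so I worked from the camera heights and let the reported height read about -24 mm while pushing.

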